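Load the sample carriage past its spring lock

ROBOT

A 6-joint arm with a two-finger parallel gripper is mounted at the origin on the work surface. World frame = base frame: x ahead of the robot, y to its left, z up, the work surface at z = 0. Lengths are in m, angles in rad, forces in N, time in s.
With the tool pointing down it reaches from about 0.225 to 0.875 m from the base axis. Payload 3.4 kg.
Tool frame: the origin (TCP) lies between the finger pads; the fingertips stand 25 mm ahead of it and the grasp point (between the pads) lies 6 mm ahead of it (manip.tips_ahead is the distance from the TCP to the fingertips, in m); z points along the fingers, x is the direction in which the jaws open and shut, and the axes are right-handed (so a half turn about z gives the same grasp; the last joint's range is limited). The gripper opens to 85 mm and grips with 20 to 120 N. Pads are 22 mm wide; open, the fingers measure 114 mm over their backs; the gripper's body (76 mm by 85 mm) begins 54 mm behind the grasp point. The pads swing forward as they close: fully open they stand 13 mm farther back than shut.
Start: joints at [1.17, 0.276, 1.505, -0, 1.361, -0.121], TCP at [0.159, 0.553, 0.256] pointing down, gripper open.
Joint ranges: [-2.89, 2.89], [-0.75, 2.08], [0.22, 2.7], [-1.18, 4.32], [0.11, 2.71], [-2.7, 2.7]. Speed limits (rad/s): [2.57, 2.57, 3.14, 3.14, 3.14, 3.14].

INTERFACE

Orientations are given as a unit quaternion [w, x, y, z].
In Python, from rig import manip gives the robot as it stands. The module is installed in compiled form; this text tells all that it offers.
- The arm moves only by the tool send_rows, never from a script. Its argument "plan" is a list of rows, each an object with "linear": the shift along the tool's x, y, z in m, a list of three; "delta_rot": the turn, a rotation vector about the tool's x, y, z in degrees, a list of three; "fingers": the finger opening in m, from 0 to 0.0854. A call has 1 to 12 rows; each row shifts and turns the pose as measured when the row begins, along the tool's axes as they then stand; what a row does not reach is not made up. A row lasts 1/12 s, in which the tool goes at most 41.7 mm and 7.16 degrees, less where a joint would pass 70% of its speed; a pose out of reach is approached as far as the arm can. A call with a gripper value outside its range is refused whole. The fingers move at their own pace and stop on an object; "force" is the grip in N (left out, the last holds). Time passes only in rows, so rows that do not move let the fingers close. It gives the time, the measured TCP pose, the force and the opening at its end, in the units of the state.
- manip.get_state(): the state, without advancing time (a new reading comes with each control period).
- manip.get_image(name): name is "scene" or "top"; returns the picture (384x512x3 uint8, red, green, blue); there is no depth.
- manip.camera_info(name): a dict with "K" (3x3 intrinsics, pixels), "dist" ([k1, k2, p1, p2, k3] as OpenCV has them; the pictures are not rectified), "rvec" (rotation vector, rad) and "tvec" (3), from world to camera coordinates, as OpenCV has them. Camera axes: x right, y down, z forward; pixel columns grow to the right and rows downward; lengths in m; the calibration is good to about 2 mm. A picture is of the moment at which its call begins. camera_info takes no time and is no camera call.
- manip.sign_off(): hands the job in, once; it reports no verdict.
Trained networks look in the newest picture that a camera, given by its name, has taken for a name from the list of things; names that differ only in an ending like _2 or _b are one class to them, and where a whole thing is asked for, a point or a joint stands for the part that bears it (a point fixed in the world has none). Each returns a list of dicts, best first, with "p" (0 to 1); they miss things now and then, are a little off and sometimes report something else, mostly with a low value. They report only what shows in the picture. A call takes as long as a camera call. They do not tell look-alikes from the thing itself.
- manip.find_in(thing, camera): "extent" ([left, top, right, bottom] in pixels, round what is visible of it).
- manip.masks_of(thing, camera): "pixels" (384x512 bool, what is visible of it) and "extent" ([left, top, right, bottom] in pixels, round what is visible of it).
The state is a dict: "clock": time; "qpos": joint angles; "qd": joint speeds; "effort": joint torques, N m; "position": TCP position; "ee_rot": TCP orientation; "contact_force": force on the tool from outside, world axes, zero at the start; "moment": the same for the moment, N m; "width": finger opening in m.
Only numpy, scipy, OpenCV 4.12 (cv2) and the standard library are available. Lean on these libraries where they do the work, as an engineer would, in place of code of your own. Each camera call takes 0.05 s, during which the arm holds its last target. There are 200 camera calls.

TASK

Load the sample into the cream gauge: with your fingertips press the orange release bar down so that the steel locking pin sinks, and keep it held down while you push the blue carriage over the pin until it is fully home against the gauge. Then let the bar spring all the way back up so that the pin locks in the hole of the carriage, and leave it. Do not grip or lift anything: the sample cup rides along in its seat, the carriage stays flat on its track, and the jar, the dish and the spatula stay where they are.

Things in the scene. Friction and masses are not known exactly. Their poses are not given: they have to be found in the camera images.
- station: Fixed gauge with loading track. Origin on the table under the track's centre line; x runs along the track towards the gauge (the push direction), y across, z up. Aluminium deck, top 20 mm above the table, x = -170 to 100 mm, 124 mm wide; a dark guide rail along each side (inner faces y = +/-47.5 mm, tops 28 mm above the table).
- end_stop (a point): Middle of the foot of the gauge's face, on the deck at x = 100 mm in the station's frame: the carriage's end stop. The cream gauge box with a teal band (150 mm wide, 76 mm high) fills x = 100 to 240 mm.
- carriage: Loose blue carriage, 0.6 kg, 110 mm long (its x, the push direction), 92 mm wide, flat on the deck between the rails; origin mid underside, z up. A bridge: two skids 24 mm wide carry a 6 mm plate (top 38 mm above the origin); the bar runs beneath and sticks out behind. Home: its front touches the gauge, origin at x = 45, z = 20 mm in the station's frame; it starts 37 to 62 mm short of that.
- push_face (a point): Centre of the carriage's push face: the flat upright rear end at carriage x = -55 mm, 70 mm wide, from 32 to 50 mm above the carriage's underside (52 to 70 mm above the table). This point is 61 mm above the table.
- carriage_front (a point): Middle of the lower edge of the carriage's yellow front lip (carriage x = 55 mm), 52 mm above the table while the carriage stands flat. The lip is 8 mm long; behind it the plate has a 24 by 24 mm hole centred at carriage x = 35 mm. The lip starts 10 to 35 mm short of the pin.
- release_bar (a joint): How far the orange release bar is pressed down, m: 0 = up, 0.018 = fully down. The steel pin is part of it and moves with it. A spring pushes it up, about 3 N at the top to 9 N fully down; it comes back by itself. The pin passes under the carriage's lip when pressed 12 mm or more; aim for 14 to 18 mm.
- bar_pad (a point): On top of the orange release bar, over its black ribs, at x = -110 mm, y = 0 in the station's frame; 48 mm above the table when up, 30 mm fully down. The bar, 30 mm wide, flat, lies on the track's centre line, x = -150 to 90 mm in the station's frame. Press it anywhere behind the carriage; a fingertip can slide along it while pressing.
- pin_top (a point): Top centre of the steel locking pin, 14 by 14 mm, at x = 80 mm, y = 0 in the station's frame; 64 mm above the table when up, 46 mm when fully down. Up, it blocks the carriage's lip or, with the carriage home, stands 6 mm proud through the carriage's hole and locks it.
- cup: Loose steel sample cup with a terracotta pellet, 42 mm across, 18 mm high, 50 g; origin at the centre of its underside. It stands on the carriage's plate at carriage x = -9 mm, y = 0, z = 38 mm, in a seat of four aluminium ledges 4 mm high; its rim is 76 mm above the table.
- jar: Loose bystander: closed jar, 52 mm across, 75 mm high, origin at the centre of its underside.
- dish: Loose bystander: white ceramic cup, 56 mm across, 32 mm high, origin at the centre of its underside.
- spatula: Loose bystander: spatula 160 mm long lying on the table, origin under its middle.
Mind the look-alikes: they are no part of the job. Of the things that look like the carriage, the largest one is meant.

How it is judged:
On the way, in this order (a step that is already met when the one before it is completed fails the run):
1. the fingers hold the release bar down, the carriage still short of the pin (value of joint release_bar above 0.0115 m and x of carriage in the frame of station below 0.0205 m and contact force between the fingers and release_bar above 1 N), for 0.1 s.
2. the carriage's lip is over the pin while the fingers hold the bar down (value of joint release_bar above 0.0115 m and x of carriage in the frame of station between 0.022 and 0.036 m and contact force between the fingers and release_bar above 1 N), for 0.02 s.
3. the carriage is home and the bar has sprung back up (value of joint release_bar below 0.002 m and x of carriage in the frame of station above 0.041 m), for 0.2 s.
At the end, for the whole second after the job is handed in: The carriage stands flat on its track within 4 mm of fully home, the release bar is back up (pressed less than 2 mm) with the pin through the carriage's hole, the cup stands upright in its seat, all at rest, and the jar, dish and spatula are within 20 mm of where they were (all of step 3 and z of carriage in the frame of station below 0.022 m and angle between carriage's own z axis and vertical below 0.04 rad and z of cup in the frame of carriage below 0.04 m and horizontal distance between cup and carriage below 0.014 m and angle between cup's own z axis and vertical below 0.06 rad and linear speed of each of carriage, cup below 0.01 m/s and distance of each of jar, dish, spatula from where it was at the start of the episode below 0.02 m and angle between each of jar, dish, spatula's own z axis and vertical below 0.2 rad); the robot touches nothing.
It fails at once if the carriage is lifted or tipped off its track (its lip or rear more than 6 mm up) (height (world z) of carriage_front above 0.058 m or height (world z) of push_face above 0.067 m).
It fails at once if the sample cup leaves its seat or is lifted (z of cup in the frame of carriage above 0.045 m or horizontal distance between cup and carriage above 0.02 m).
It fails at once if the jar, dish or spatula is moved more than 20 mm (distance of any of jar, dish, spatula from where it was at the start of the episode above 0.02 m).
It also fails if it takes over 38 s, if anything falls off the work surface, if the arm or the gripper's body presses on something with over 40 N, if the wrist force passes 120 N, or if a joint passes its speed limit or range.

## Working session

There is one attempt and no reset: what is moved stays moved. The work goes in short steps, Python scripts to look and compute and a tool call to move; the robot and the scene stay as the last step left them, time stands still between calls to the robot, and variables do not carry over. Pictures are saved under pics/ and viewed, about 8 in all and at most 12, crops included, and the job is handed in when it is done.

Besides the shell and the picture viewer there is one more tool, called after ">>>" as a command line: name --argument value ..., lists and objects as JSON in quotes. send_rows: Moves the arm, as the interface text tells. Its arguments: {"type":"object","properties":{"plan":{"type":"array","items":{"type":"object","properties":{"linear":{"type":"array","items":{"type":"number"}},"delta_rot":{"type":"array","items":{"type":"number"}},"fingers":{"type":"number"}}}},"force":{"type":"number"}},"required":["plan"]}

```bash
mkdir -p pics; python3 - <<'E'
from rig import manip
import cv2,numpy as np
s=manip.get_state();print({k:np.round(v,3).tolist() for k,v in s.items()},manip.tips_ahead)
a=manip.get_image("scene");b=manip.get_image("top")
cv2.imwrite("pics/s.png",cv2.resize(a[:,:,::-1],(800,600)));cv2.imwrite("pics/t.png",cv2.resize(b[:,:,::-1],(800,600)))
for c in("scene","top"):
  i=manip.camera_info(c);print(c,{k:np.round(v,4).tolist() for k,v in i.items()})
  for t in("carriage","release_bar","pin_top","station","cup","jar","dish","spatula"):
    print(t,[(round(d["p"],2),np.round(d["extent"]).tolist()) for d in manip.find_in(t,c)][:4])
E
```

```text
{'clock': 0.0, 'qpos': [1.17, 0.277, 1.506, -0.0, 1.361, -0.121], 'qd': [0.0, -0.0, -0.001, 0.001, -0.001, -0.0], 'effort': [0.0, -41.676, -24.581, 0.0, 0.011, -0.0], 'position': [0.159, 0.552, 0.255], 'ee_rot': [0.0, 0.799, 0.602, -0.001], 'contact_force': [-0.125, -0.298, 0.444], 'moment': [-0.044, 0.011, 0.041], 'width': 0.086} 0.025
scene {'K': [[470.7751, 0.0, 262.7309], [0.0, 470.7751, 190.134], [0.0, 0.0, 1.0]], 'dist': [0.01, 0.0, 0.0, 0.0, 0.0], 'rvec': [1.1485, 2.315, -1.0269], 'tvec': [0.2756, -0.29, 1.4082]}
carriage [(0.87, [187.0, 250.0, 226.0, 290.0]), (0.65, [198.0, 147.0, 262.0, 200.0]), (0.59, [225.0, 108.0, 251.0, 135.0])]
release_bar [(0.62, [190.0, 140.0, 252.0, 191.0])]
pin_top [(0.84, [194.0, 138.0, 256.0, 193.0]), (0.58, [259.0, 144.0, 308.0, 177.0])]
station [(0.96, [168.0, 135.0, 329.0, 264.0]), (0.63, [190.0, 142.0, 256.0, 193.0])]
cup [(0.78, [220.0, 151.0, 240.0, 174.0])]
jar [(0.72, [162.0, 202.0, 191.0, 244.0])]
dish [(0.93, [140.0, 187.0, 166.0, 208.0]), (0.47, [189.0, 139.0, 254.0, 192.0])]
spatula []
top {'K': [[488.693, 0.0, 255.7336], [0.0, 488.693, 192.8751], [0.0, 0.0, 1.0]], 'dist': [0.0085, 0.0, 0.0, 0.0, 0.0], 'rvec': [2.1087, -2.1464, 0.1454], 'tvec': [0.093, 0.5826, 1.1871]}
carriage [(0.87, [272.0, 187.0, 326.0, 232.0]), (0.76, [232.0, 112.0, 268.0, 142.0]), (0.73, [340.0, 272.0, 381.0, 305.0])]
release_bar [(0.68, [266.0, 192.0, 365.0, 224.0])]
pin_top [(0.69, [266.0, 197.0, 359.0, 227.0])]
station [(0.92, [201.0, 159.0, 369.0, 250.0])]
cup [(0.68, [297.0, 199.0, 312.0, 214.0]), (0.67, [202.0, 157.0, 371.0, 248.0])]
jar [(0.72, [201.0, 159.0, 368.0, 248.0]), (0.66, [284.0, 127.0, 302.0, 147.0])]
dish [(0.82, [327.0, 143.0, 347.0, 163.0]), (0.56, [275.0, 184.0, 324.0, 232.0])]
spatula [(0.58, [259.0, 249.0, 320.0, 278.0])]
```

View pics/s.png

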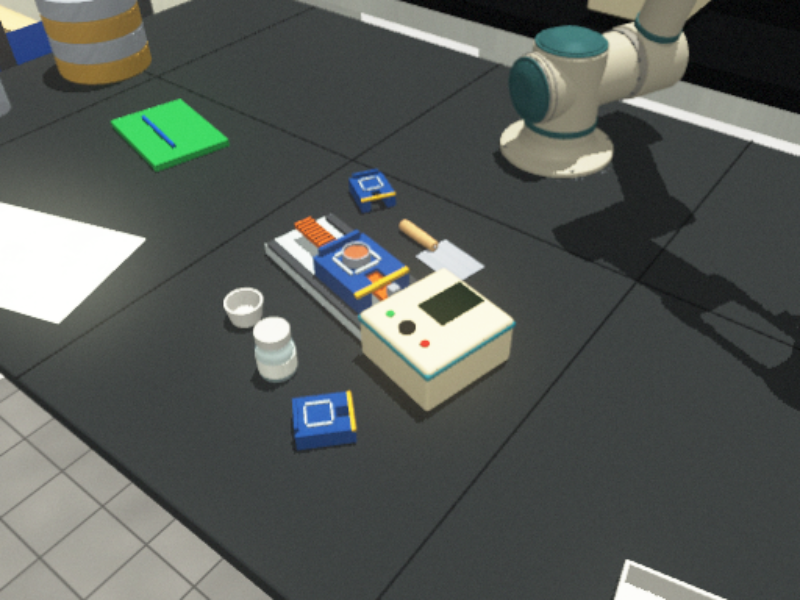

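View pics/t.png

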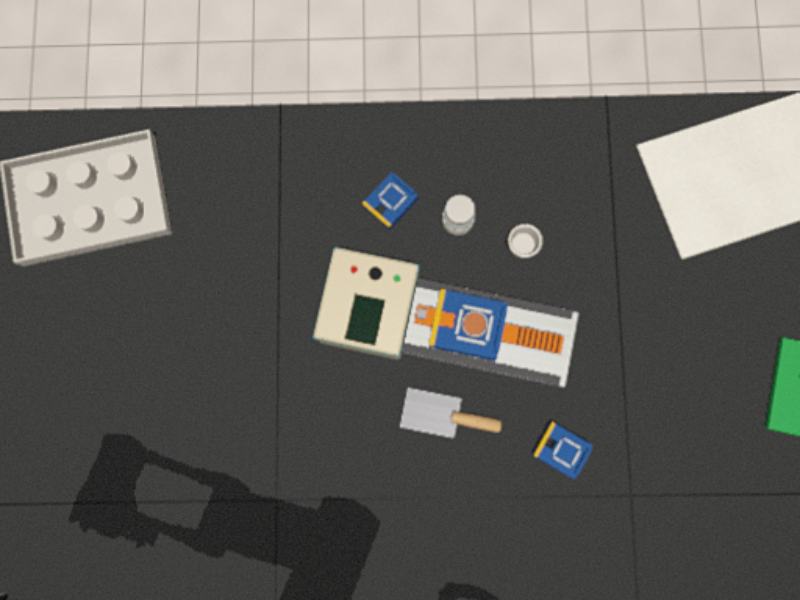

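The pictures show three blue carriages (top view, 800x600): (470,325) on the track with the cup on it, (390,200) loose and (563,450) loose. The largest is the one on the track at (470,325), the only one between the rails. I'll check this in an enlarged crop.

```bash
python3 - <<'E'
import cv2
from rig import manip
b=manip.get_image("top")[150:260,195:380,::-1]
cv2.imwrite("pics/t2.png",cv2.resize(b,None,fx=4.3,fy=4.3,interpolation=cv2.INTER_CUBIC))
E
```

```text
(no output)
```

View pics/t2.png

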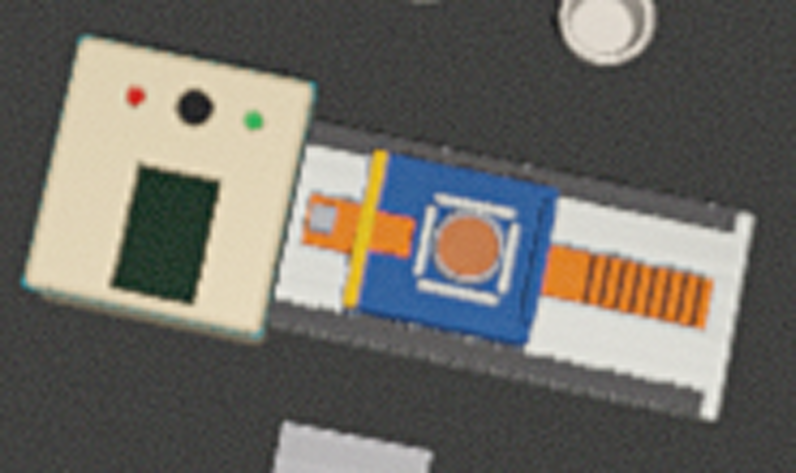

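The crop shows the big blue carriage on the track. Its lip is at crop (362,228), the pin at (323,217) and the bar ribs at (650,290). Next I fit the station pose.

```bash
cat > h.py <<'E'
import numpy as np,cv2
from rig import manip
from scipy.optimize import least_squares
def ray(c,uv,z):
    i=manip.camera_info(c);R=cv2.Rodrigues(np.array(i["rvec"]))[0];t=np.array(i["tvec"]).ravel()
    n=cv2.undistortPoints(np.array([[uv]],float),np.array(i["K"]),np.array(i["dist"]))[0,0]
    d=R.T@np.r_[n,1];o=-R.T@t
    return (o+d*(z-o[2])/d[2])[:2]
E
python3 - <<'E'
from h import *
f=lambda u,v:(u/4.3-.12+195-.38,v/4.3-.12+150-.38)
pts=[((84,37),(240,None,76)),]
W=lambda u,v,z:ray("top",f(u,v),z/1000)
obs=[W(84,37,76),W(316,85,76),W(262,338,76),W(25,288,76),W(753,213,20),W(713,419,20),W(323,217,64),W(710,303,48)]
print(np.round(obs,4))
for s in(1,-1):
  M=np.array([(240,75*s),(100,75*s),(100,-75*s),(240,-75*s),(-170,62*s),(-170,-62*s),(80,0),(-150,0)])/1000
  def g(p):
    c,n=np.cos(p[2]),np.sin(p[2]);return (M@np.array([[c,n],[-n,c]])+p[:2]-obs).ravel()
  for a0 in(0,1.57,3.1,-1.57):
    r=least_squares(g,[.5,0,a0])
    if r.cost<1e-3:print(s,np.round(r.x,4),r.cost,np.round(r.fun.reshape(-1,2)*1000,1).tolist());p=r.x
c,n=np.cos(p[2]),np.sin(p[2])
for nm,q in(("rear top",W(556,188,70)),("rear2",W(526,345,70)),("lip58",W(374,152,58)),("lip2",W(344,305,58)),("cup",W(468,246,74))):
  d=q-p[:2];print(nm,np.round([c*d[0]+n*d[1],-n*d[0]+c*d[1]],4))
E
```

```text
[[ 0.6697  0.185 ]
 [ 0.6384  0.0506]
 [ 0.4926  0.0842]
 [ 0.5236  0.2191]
 [ 0.5669 -0.2084]
 [ 0.4452 -0.1786]
 [ 0.563   0.0481]
 [ 0.5107 -0.1749]]
-1 [ 0.5437 -0.0298  1.345 ] 1.261227180529828e-05 [[0.8, 2.4], [0.8, 0.3], [0.4, 0.3], [0.7, 1.9], [-0.8, -1.0], [0.0, -3.0], [-1.4, 0.1], [-0.6, -1.0]]
-1 [ 0.5437 -0.0298  1.345 ] 1.2612271805298782e-05 [[0.8, 2.4], [0.8, 0.3], [0.4, 0.3], [0.7, 1.9], [-0.8, -1.0], [0.0, -3.0], [-1.4, 0.1], [-0.6, -1.0]]
-1 [ 0.5437 -0.0298  1.345 ] 1.2612271805298348e-05 [[0.8, 2.4], [0.8, 0.3], [0.4, 0.3], [0.7, 1.9], [-0.8, -1.0], [0.0, -3.0], [-1.4, 0.1], [-0.6, -1.0]]
-1 [ 0.5437 -0.0298  1.345 ] 1.2612271805319297e-05 [[0.8, 2.4], [0.8, 0.3], [0.4, 0.3], [0.7, 1.9], [-0.8, -1.0], [0.0, -3.0], [-1.4, 0.1], [-0.6, -1.0]]
rear top [-0.0475 -0.0444]
rear2 [-0.0478  0.0478]
lip58 [ 0.0591 -0.0458]
lip2 [0.058  0.0455]
cup [-0.0045 -0.0005]
```

Station fit: origin (0.544, -0.030), yaw 77°. The carriage is at x≈5 mm, so its lip is about 14 mm short of the pin. First I travel over with the fingers shut.

>>> send_rows --plan '[{"linear": [-0.0287, 0.028, 0], "delta_rot": [0, 0, 0], "fingers": 0}, {"linear": [-0.0287, 0.028, 0], "delta_rot": [0, 0, 0], "fingers": 0}, {"linear": [-0.0287, 0.028, 0], "delta_rot": [0, 0, 0], "fingers": 0}, {"linear": [-0.0287, 0.028, 0], "delta_rot": [0, 0, 0], "fingers": 0}, {"linear": [-0.0287, 0.028, 0], "delta_rot": [0, 0, 0], "fingers": 0}, {"linear": [-0.0287, 0.028, 0], "delta_rot": [0, 0, 0], "fingers": 0}, {"linear": [-0.0287, 0.028, 0], "delta_rot": [0, 0, 0], "fingers": 0}, {"linear": [-0.0287, 0.028, 0], "delta_rot": [0, 0, 0], "fingers": 0}, {"linear": [-0.0287, 0.028, 0], "delta_rot": [0, 0, 0], "fingers": 0}, {"linear": [-0.0287, 0.028, 0], "delta_rot": [0, 0, 0], "fingers": 0}, {"linear": [-0.0287, 0.028, 0], "delta_rot": [0, 0, 0], "fingers": 0}, {"linear": [-0.0287, 0.028, 0], "delta_rot": [0, 0, 0], "fingers": 0}]'

```text
clock: 1.95
position: [0.3934, 0.1217, 0.255]
ee_rot: [-0.001, 0.794, 0.608, 0.005]
contact_force: [1.3, 0.6, -0.4]
width: -0.0001
```

>>> send_rows --plan '[{"linear": [0, 0, 0], "delta_rot": [0, 0, 7.1], "fingers": 0}, {"linear": [0, 0, 0], "delta_rot": [0, 0, 7.1], "fingers": 0}, {"linear": [0, 0, 0], "delta_rot": [0, 0, 7.1], "fingers": 0}, {"linear": [0, 0, 0], "delta_rot": [0, 0, 7.1], "fingers": 0}, {"linear": [0, 0, 0], "delta_rot": [0, 0, 7.1], "fingers": 0}, {"linear": [0, 0, 0], "delta_rot": [0, 0, 7.1], "fingers": 0}, {"linear": [0, 0, 0], "delta_rot": [0, 0, 7.1], "fingers": 0}, {"linear": [0, 0, 0], "delta_rot": [0, 0, 7.1], "fingers": 0}, {"linear": [0, 0, 0], "delta_rot": [0, 0, 7.1], "fingers": 0}, {"linear": [0, 0, 0], "delta_rot": [0, 0, 7.1], "fingers": 0}, {"linear": [0, 0, 0], "delta_rot": [0, 0, 7.1], "fingers": 0}, {"linear": [0, 0, 0], "delta_rot": [0, 0, 7.1], "fingers": 0}]'

```text
clock: 2.95
position: [0.3996, 0.1096, 0.2567]
ee_rot: [-0.003, 0.995, -0.098, 0.007]
contact_force: [-0.3, 0.3, -0.6]
width: -0.0002
```

```bash
cat >> h.py <<'E'
P=np.array([.5437,-.0298,1.345])
def rep(gx=-.075,gz=.06):
    from scipy.spatial.transform import Rotation as Ro
    s=manip.get_state();w=s["ee_rot"];R=Ro.from_quat([w[1],w[2],w[3],w[0]]).as_matrix();p=np.array(s["position"])
    S=Ro.from_euler("z",P[2]).as_matrix()
    ps=S.T@(p-[P[0],P[1],0]);tip=ps+S.T@R[:,2]*.025
    Rt=S@np.array([[0,-1,0],[-1,0,0],[0,0,-1.]])  # tool x=-y_st, tool y=-x_st
    Rt=min([Rt,Rt@np.diag([-1,-1,1])],key=lambda A:Ro.from_matrix(R.T@A).magnitude())
    tgt=np.array([gx,0,gz])-tip
    print("t",round(s["clock"],2),"tip_st",np.round(tip,4),"F_st",np.round(S.T@np.array(s["contact_force"]),1),"w",round(s["width"],4))
    print("tool axes in st\n",np.round(S.T@R,3),"\nrot to go",np.round(np.degrees(Ro.from_matrix(R.T@Rt).as_rotvec()),2),"lin to go(tool)",np.round(R.T@S@tgt,4),"qpos",np.round(s["qpos"],2))
E
python3 -c "from h import *;rep()"
```

```text
t 2.95 tip_st [0.1038 0.1713 0.2317] F_st [ 0.3  0.4 -0.6] w -0.0002
tool axes in st
 [[ 0.029 -1.     0.008]
 [-1.    -0.029 -0.013]
 [ 0.013 -0.007 -1.   ]] 
rot to go [-0.42 -0.73  1.65] lin to go(tool) [0.1639 0.1849 0.1725] qpos [0.1  0.02 1.82 0.   1.29 0.29]
```

>>> send_rows --plan '[{"linear": [0.0205, 0.0245, 0], "delta_rot": [-0.4, -0.7, 1.6], "fingers": 0}, {"linear": [0.0205, 0.0245, 0], "delta_rot": [0, 0, 0], "fingers": 0}, {"linear": [0.0205, 0.0245, 0], "delta_rot": [0, 0, 0], "fingers": 0}, {"linear": [0.0205, 0.0245, 0], "delta_rot": [0, 0, 0], "fingers": 0}, {"linear": [0.0205, 0.0245, 0], "delta_rot": [0, 0, 0], "fingers": 0}, {"linear": [0.0205, 0.0245, 0], "delta_rot": [0, 0, 0], "fingers": 0}, {"linear": [0.0205, 0.0245, 0], "delta_rot": [0, 0, 0], "fingers": 0}, {"linear": [0.0205, 0.0245, 0], "delta_rot": [0, 0, 0], "fingers": 0}, {"linear": [0, 0, 0.03], "delta_rot": [0, 0, 0], "fingers": 0}, {"linear": [0, 0, 0.03], "delta_rot": [0, 0, 0], "fingers": 0}, {"linear": [0, 0, 0.03], "delta_rot": [0, 0, 0], "fingers": 0}, {"linear": [0, 0, 0.03], "delta_rot": [0, 0, 0], "fingers": 0}]'

```text
clock: 3.95
position: [0.5297, -0.133, 0.1417]
ee_rot: [0.002, 0.993, -0.114, 0.013]
contact_force: [0.1, -0.8, -0.6]
width: 0.0
```

```bash
python3 -c "from h import *;rep(-.085,.055)"
```

```text
t 3.95 tip_st [-0.1038 -0.0102  0.1167] F_st [-0.7 -0.3 -0.6] w 0.0
tool axes in st
 [[-0.003 -1.    -0.002]
 [-1.     0.003 -0.027]
 [ 0.027  0.002 -1.   ]] 
rot to go [ 0.09 -1.56 -0.17] lin to go(tool) [-0.0119 -0.0188  0.0614] qpos [-0.37  0.31  1.76  0.    1.04 -0.15]
```

>>> send_rows --plan '[{"linear": [-0.006, -0.009, 0.015], "delta_rot": [0, -1.5, 0], "fingers": 0}, {"linear": [-0.006, -0.009, 0.015], "delta_rot": [0, 0, 0], "fingers": 0}, {"linear": [0, 0, 0.012], "delta_rot": [0, 0, 0], "fingers": 0}, {"linear": [0, 0, 0], "delta_rot": [0, 0, 0], "fingers": 0}, {"linear": [0, 0, 0], "delta_rot": [0, 0, 0], "fingers": 0}]'

```text
clock: 4.37
position: [0.5179, -0.1091, 0.092]
ee_rot: [-0.001, 0.993, -0.115, -0.009]
contact_force: [0.7, -1.1, 1.4]
width: 0.0002
```

```bash
python3 - <<'E'
from h import *;rep(-.085,.055)
b=manip.get_image("scene")[125:225,165:315,::-1]
cv2.imwrite("pics/c1.png",cv2.resize(b,None,fx=5,fy=5,interpolation=cv2.INTER_CUBIC))
E
```

```text
t 4.37 tip_st [-0.0831  0.0078  0.067 ] F_st [-0.9 -0.9  1.4] w 0.0002
tool axes in st
 [[-0.005 -1.     0.001]
 [-1.     0.005  0.017]
 [-0.017 -0.001 -1.   ]] 
rot to go [-0.05  0.99 -0.29] lin to go(tool) [0.008  0.0019 0.0119] qpos [-0.34  0.36  1.83 -0.    0.97 -0.11]
```

View pics/c1.png

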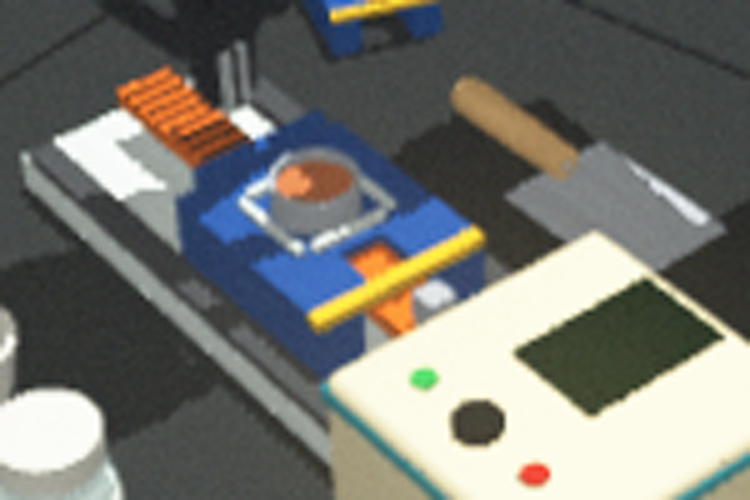

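The crop shows the shut fingertips at about (237,95), hovering beside the bar (120-240, 70-160) just behind the carriage. That agrees with the computed +8 mm y offset, so I centre the fingertips and lower them.

>>> send_rows --plan '[{"linear": [0.008, 0, 0], "delta_rot": [0, 1, -0.3], "fingers": 0}, {"linear": [0, 0, 0.006], "delta_rot": [0, 0, 0], "fingers": 0}, {"linear": [0, 0, 0], "delta_rot": [0, 0, 0], "fingers": 0}, {"linear": [0, 0, 0], "delta_rot": [0, 0, 0], "fingers": 0}, {"linear": [0, 0, 0], "delta_rot": [0, 0, 0], "fingers": 0}]'

```text
clock: 4.83
position: [0.5302, -0.1121, 0.09]
ee_rot: [0.001, 0.994, -0.112, 0.006]
contact_force: [0.4, 0.5, 0.3]
width: -0.0003
```

```bash
python3 -c "from h import *;rep(-.085,.055)"
```

```text
t 4.83 tip_st [-0.0832 -0.0055  0.065 ] F_st [ 0.6 -0.3  0.3] w -0.0003
tool axes in st
 [[ 0.001 -1.    -0.   ]
 [-1.    -0.001 -0.011]
 [ 0.011  0.    -1.   ]] 
rot to go [ 0.01 -0.65  0.05] lin to go(tool) [-0.0056  0.0018  0.01  ] qpos [-0.34  0.37  1.83  0.    0.94 -0.11]
```

>>> send_rows --plan '[{"linear": [-0.004, 0, 0], "delta_rot": [0, -0.4, 0], "fingers": 0}, {"linear": [0, 0, 0], "delta_rot": [0, 0, 0], "fingers": 0}, {"linear": [0, 0, 0.006], "delta_rot": [0, 0, 0], "fingers": 0}, {"linear": [0, 0, 0], "delta_rot": [0, 0, 0], "fingers": 0}]'

```text
clock: 5.17
position: [0.5261, -0.1115, 0.0846]
ee_rot: [0.001, 0.994, -0.113, 0.003]
contact_force: [-0.8, 0.1, 0.9]
width: -0.0001
```

```bash
python3 -c "from h import *;rep(-.085,.055)"
```

```text
t 5.17 tip_st [-0.0836 -0.0013  0.0596] F_st [-0.1  0.8  0.9] w -0.0001
tool axes in st
 [[ 0.    -1.    -0.   ]
 [-1.    -0.    -0.005]
 [ 0.005  0.    -1.   ]] 
rot to go [ 0.03 -0.31  0.02] lin to go(tool) [-0.0013  0.0014  0.0046] qpos [-0.34  0.37  1.84  0.    0.93 -0.11]
```

>>> send_rows --plan '[{"linear": [0, 0, 0.006], "delta_rot": [0, 0, 0], "fingers": 0}, {"linear": [0, 0, 0.006], "delta_rot": [0, 0, 0], "fingers": 0}, {"linear": [0, 0, 0.005], "delta_rot": [0, 0, 0], "fingers": 0}, {"linear": [0, 0, 0], "delta_rot": [0, 0, 0], "fingers": 0}, {"linear": [0, 0, 0], "delta_rot": [0, 0, 0], "fingers": 0}]'

```text
clock: 5.58
position: [0.5267, -0.1118, 0.0661]
ee_rot: [0.001, 0.994, -0.113, 0.003]
contact_force: [-0.5, -0.1, 4.5]
width: -0.0002
```

```bash
python3 -c "from h import *;rep(-.085,.033)"
```

```text
t 5.58 tip_st [-0.0837 -0.0019  0.0411] F_st [-0.2  0.5  4.5] w -0.0002
tool axes in st
 [[ 0.    -1.    -0.   ]
 [-1.    -0.    -0.006]
 [ 0.006  0.    -1.   ]] 
rot to go [ 0.03 -0.36  0.01] lin to go(tool) [-0.002   0.0013  0.0081] qpos [-0.34  0.4   1.86  0.    0.88 -0.11]
```

>>> send_rows --plan '[{"linear": [-0.001, 0, 0.005], "delta_rot": [0, 0, 0], "fingers": 0}, {"linear": [0, 0, 0.004], "delta_rot": [0, 0, 0], "fingers": 0}, {"linear": [0, 0, 0], "delta_rot": [0, 0, 0], "fingers": 0}, {"linear": [0, 0, 0], "delta_rot": [0, 0, 0], "fingers": 0}, {"linear": [0, 0, 0], "delta_rot": [0, 0, 0], "fingers": 0}]'

```text
clock: 6.0
position: [0.5267, -0.1118, 0.0595]
ee_rot: [0.001, 0.994, -0.113, 0.004]
contact_force: [-2.5, -0.8, 5.9]
width: 0.0001
```

```bash
python3 - <<'E'
from h import *;rep(-.085,.032)
b=manip.get_image("scene")[125:225,165:315,::-1]
cv2.imwrite("pics/c2.png",cv2.resize(b,None,fx=5,fy=5,interpolation=cv2.INTER_CUBIC))
E
```

```text
t 6.0 tip_st [-0.0837 -0.002   0.0345] F_st [-1.4  2.2  5.9] w 0.0001
tool axes in st
 [[ 0.    -1.    -0.001]
 [-1.    -0.    -0.009]
 [ 0.009  0.001 -1.   ]] 
rot to go [ 0.04 -0.49  0.02] lin to go(tool) [-0.002   0.0013  0.0024] qpos [-0.34  0.4   1.87  0.    0.86 -0.11]
```

View pics/c2.png

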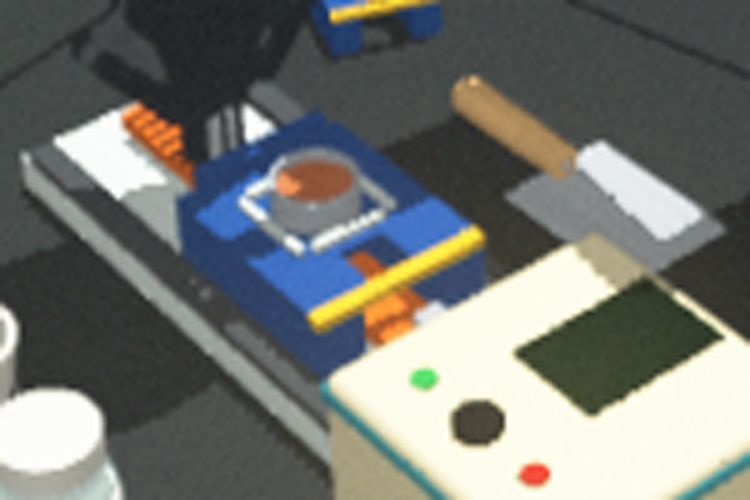

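The bar has sunk and the pin with it, now at about (430,312) in the crop. I press 2 mm more and approach the push face.

>>> send_rows --plan '[{"linear": [0, 0, 0.003], "delta_rot": [0, -0.3, 0], "fingers": 0}, {"linear": [0, 0, 0.001], "delta_rot": [0, 0, 0], "fingers": 0}, {"linear": [-0.0005, -0.005, 0.0003], "delta_rot": [0, 0, 0], "fingers": 0}, {"linear": [0, -0.005, 0.0003], "delta_rot": [0, 0, 0], "fingers": 0}, {"linear": [0, -0.005, 0.0003], "delta_rot": [0, 0, 0], "fingers": 0}, {"linear": [0, 0, 0.0003], "delta_rot": [0, 0, 0], "fingers": 0}]'

```text
clock: 6.55
position: [0.5311, -0.1012, 0.0593]
ee_rot: [0.005, 0.994, -0.111, 0.004]
contact_force: [-0.6, 4.5, 7.5]
width: 0.0001
```

```bash
python3 -c "from h import *;rep(-.022,.032)"
```

```text
t 6.55 tip_st [-0.0727 -0.0039  0.0343] F_st [4.3 1.6 7.5] w 0.0001
tool axes in st
 [[ 0.004 -1.    -0.009]
 [-1.    -0.004 -0.01 ]
 [ 0.01   0.009 -1.   ]] 
rot to go [ 0.51 -0.55  0.21] lin to go(tool) [-0.0037 -0.0507  0.0018] qpos [-0.31  0.41  1.86 -0.01  0.86 -0.08]
```

>>> send_rows --plan '[{"linear": [-0.002, 0, 0.003], "delta_rot": [0.3, -0.3, 0.1], "fingers": 0}, {"linear": [-0.001, -0.002, 0.002], "delta_rot": [0, 0, 0], "fingers": 0}, {"linear": [0, -0.004, 0.002], "delta_rot": [0, 0, 0], "fingers": 0}, {"linear": [0, -0.004, 0.001], "delta_rot": [0, 0, 0], "fingers": 0}]'

```text
clock: 6.88
position: [0.5336, -0.0957, 0.0556]
ee_rot: [0.007, 0.994, -0.11, 0.007]
contact_force: [-2.5, -4.9, 8.6]
width: -0.0
```

```bash
python3 -c "from h import *;rep(-.022,.032)"
```

```text
t 6.88 tip_st [-0.0668 -0.0053  0.0307] F_st [-5.3  1.3  8.6] w -0.0
tool axes in st
 [[ 0.006 -1.    -0.012]
 [-1.    -0.006 -0.015]
 [ 0.015  0.012 -1.   ]] 
rot to go [ 0.69 -0.84  0.34] lin to go(tool) [-0.005  -0.0448 -0.002 ] qpos [-0.3   0.41  1.87 -0.01  0.85 -0.07]
```

>>> send_rows --plan '[{"linear": [-0.004, -0.004, 0.0005], "delta_rot": [0.7, -0.9, 0.3], "fingers": 0}, {"linear": [-0.003, -0.005, 0.0005], "delta_rot": [0.3, -0.4, 0], "fingers": 0}, {"linear": [-0.001, -0.005, 0.0005], "delta_rot": [0, 0, 0], "fingers": 0}, {"linear": [0, -0.005, 0.0005], "delta_rot": [0, 0, 0], "fingers": 0}]'

```text
clock: 7.22
position: [0.5354, -0.0838, 0.0583]
ee_rot: [0.005, 0.994, -0.109, 0.003]
contact_force: [-2.2, -6.4, 5.8]
width: 0.0001
```

```bash
python3 -c "from h import *;rep(-.022,.032)"
```

```text
t 7.22 tip_st [-0.0547 -0.0042  0.0333] F_st [-6.8  0.7  5.8] w 0.0001
tool axes in st
 [[ 0.007 -1.    -0.008]
 [-1.    -0.007 -0.007]
 [ 0.007  0.008 -1.   ]] 
rot to go [ 0.49 -0.43  0.38] lin to go(tool) [-0.004  -0.0327  0.001 ] qpos [-0.28  0.41  1.86 -0.01  0.87 -0.05]
```

>>> send_rows --plan '[{"linear": [-0.003, -0.005, 0.002], "delta_rot": [0.6, -0.5, 0.4], "fingers": 0}, {"linear": [-0.002, -0.005, 0.0015], "delta_rot": [0.3, -0.2, 0.2], "fingers": 0}, {"linear": [-0.001, -0.005, 0.001], "delta_rot": [0.2, 0, 0], "fingers": 0}, {"linear": [0, -0.005, 0.001], "delta_rot": [0.2, 0, 0], "fingers": 0}]'

```text
clock: 7.55
position: [0.5382, -0.0731, 0.0579]
ee_rot: [0.002, 0.994, -0.11, 0.004]
contact_force: [-3.0, -7.0, 7.9]
width: -0.0
```

```bash
python3 - <<'E'
from h import *;rep(-.022,.032)
b=manip.get_image("scene")[125:225,165:315,::-1]
cv2.imwrite("pics/c3.png",cv2.resize(b,None,fx=5,fy=5,interpolation=cv2.INTER_CUBIC))
E
```

```text
t 7.55 tip_st [-0.0435 -0.0046  0.0329] F_st [-7.5  1.4  7.9] w -0.0
tool axes in st
 [[ 0.005 -1.    -0.003]
 [-1.    -0.005 -0.009]
 [ 0.009  0.004 -1.   ]] 
rot to go [ 0.2  -0.54  0.26] lin to go(tool) [-0.0045 -0.0215  0.0008] qpos [-0.26  0.41  1.86 -0.    0.86 -0.04]
```

View pics/c3.png

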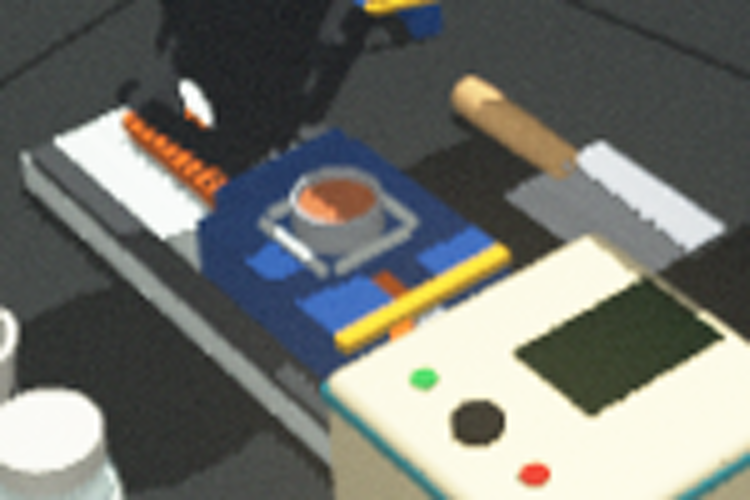

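The crop shows the carriage advancing straight, its lip at (425,298) now over the sunken pin and the cup still seated. I push on.

>>> send_rows --plan '[{"linear": [-0.002, -0.005, 0.0015], "delta_rot": [0.2, -0.4, 0.3], "fingers": 0}, {"linear": [-0.001, -0.005, 0.0015], "delta_rot": [0.2, -0.2, 0], "fingers": 0}, {"linear": [-0.001, -0.005, 0.001], "delta_rot": [0.2, 0, 0], "fingers": 0}, {"linear": [0, -0.005, 0.001], "delta_rot": [0.2, 0, 0], "fingers": 0}]'

```text
clock: 7.93
position: [0.5411, -0.0629, 0.0578]
ee_rot: [0.005, 0.994, -0.109, 0.004]
contact_force: [-5.4, -7.4, 7.9]
width: -0.0001
```

```bash
python3 -c "from h import *;rep(-.022,.032)"
```

```text
t 7.93 tip_st [-0.0331 -0.0051  0.0328] F_st [-8.4  3.6  7.9] w -0.0001
tool axes in st
 [[ 0.008 -1.    -0.008]
 [-1.    -0.008 -0.009]
 [ 0.009  0.008 -1.   ]] 
rot to go [ 0.47 -0.51  0.47] lin to go(tool) [-0.005  -0.0111  0.0007] qpos [-0.24  0.41  1.85 -0.01  0.87 -0.01]
```

>>> send_rows --plan '[{"linear": [-0.002, -0.005, 0.0015], "delta_rot": [0.4, -0.4, 0.4], "fingers": 0}, {"linear": [-0.001, -0.005, 0.0015], "delta_rot": [0.2, -0.2, 0], "fingers": 0}, {"linear": [-0.001, -0.005, 0.001], "delta_rot": [0.2, 0, 0], "fingers": 0}]'

```text
clock: 8.18
position: [0.5427, -0.0557, 0.0577]
ee_rot: [0.005, 0.994, -0.109, 0.003]
contact_force: [-2.0, -7.0, 6.2]
width: -0.0001
```

```bash
python3 -c "from h import *;rep(-.022,.032)"
```

```text
t 8.18 tip_st [-0.0257 -0.0051  0.0327] F_st [-7.3  0.4  6.2] w -0.0001
tool axes in st
 [[ 0.008 -1.    -0.009]
 [-1.    -0.008 -0.007]
 [ 0.007  0.009 -1.   ]] 
rot to go [ 0.49 -0.42  0.45] lin to go(tool) [-0.005  -0.0037  0.0007] qpos [-0.22  0.42  1.85 -0.01  0.87  0.  ]
```

>>> send_rows --plan '[{"linear": [-0.001, -0.005, 0.0015], "delta_rot": [0.2, -0.2, 0.2], "fingers": 0}, {"linear": [-0.001, -0.005, 0.001], "delta_rot": [0.2, 0, 0], "fingers": 0}]'

```text
clock: 8.35
position: [0.5439, -0.0508, 0.0575]
ee_rot: [0.006, 0.994, -0.108, 0.004]
contact_force: [-2.4, -6.6, 6.5]
width: -0.0
```

```bash
python3 -c "from h import *;rep(-.022,.032)"
```

```text
t 8.35 tip_st [-0.0206 -0.0051  0.0325] F_st [-7.   0.9  6.5] w -0.0
tool axes in st
 [[ 0.009 -1.    -0.011]
 [-1.    -0.008 -0.009]
 [ 0.009  0.011 -1.   ]] 
rot to go [ 0.63 -0.49  0.49] lin to go(tool) [-0.0052  0.0013  0.0005] qpos [-0.21  0.42  1.85 -0.01  0.87  0.01]
```

>>> send_rows --plan '[{"linear": [-0.001, -0.004, 0.0015], "delta_rot": [0.3, -0.2, 0.2], "fingers": 0}, {"linear": [-0.001, -0.004, 0.001], "delta_rot": [0.2, 0, 0], "fingers": 0}]'

```text
clock: 8.52
position: [0.5438, -0.0504, 0.0578]
ee_rot: [0.009, 0.994, -0.106, 0.004]
contact_force: [-4.3, -13.5, 8.3]
width: 0.0004
```

```bash
python3 - <<'E'
from h import *;rep(-.022,.032)
b=manip.get_image("scene")[125:225,165:315,::-1]
cv2.imwrite("pics/c4.png",cv2.resize(b,None,fx=5,fy=5,interpolation=cv2.INTER_CUBIC))
E
```

```text
t 8.52 tip_st [-0.0205 -0.005   0.0328] F_st [-14.1   1.1   8.3] w 0.0004
tool axes in st
 [[ 0.013 -1.    -0.017]
 [-1.    -0.013 -0.009]
 [ 0.009  0.018 -1.   ]] 
rot to go [ 1.   -0.52  0.74] lin to go(tool) [-0.005   0.0014  0.0008] qpos [-0.21  0.42  1.85 -0.02  0.87  0.02]
```

View pics/c4.png

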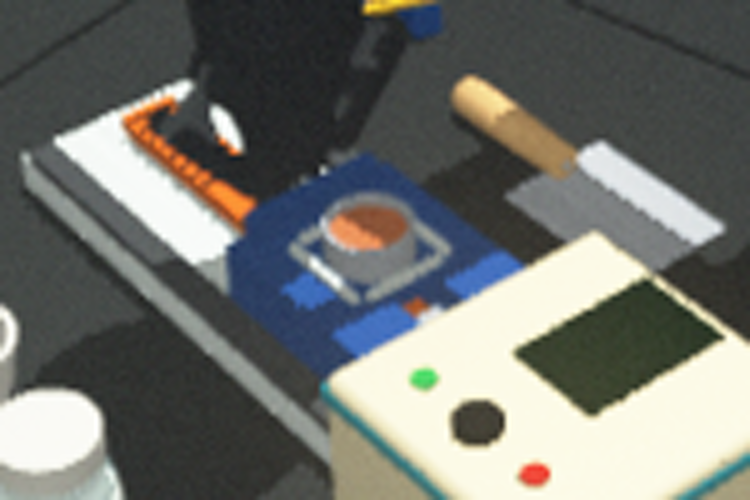

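Motion stopped at the expected place and the push force doubled to 14 N. The pin shows inside the carriage hole at (428,315), so the carriage is home. I back off the face first, then lift.

>>> send_rows --plan '[{"linear": [0, -0.005, 0.001], "delta_rot": [0, 0, 0], "fingers": 0}, {"linear": [0, 0.005, 0.001], "delta_rot": [0, 0, 0], "fingers": 0}, {"linear": [0, 0.005, 0.001], "delta_rot": [0, 0, 0], "fingers": 0}, {"linear": [0, 0.005, 0], "delta_rot": [0, 0, 0], "fingers": 0}, {"linear": [0, 0.003, -0.003], "delta_rot": [0, 0, 0], "fingers": 0}, {"linear": [0, 0.002, -0.006], "delta_rot": [0, 0, 0], "fingers": 0}, {"linear": [0, 0, -0.008], "delta_rot": [0, 0, 0], "fingers": 0}, {"linear": [0, 0, -0.01], "delta_rot": [0, 0, 0], "fingers": 0}, {"linear": [0, 0, -0.02], "delta_rot": [0, 0, 0], "fingers": 0}, {"linear": [0, 0, -0.03], "delta_rot": [0, 0, 0], "fingers": 0}, {"linear": [0, 0, -0.03], "delta_rot": [0, 0, 0], "fingers": 0}, {"linear": [0, 0.03, -0.02], "delta_rot": [0, 0, 0], "fingers": 0}]'

```text
clock: 9.57
position: [0.5307, -0.0911, 0.1895]
ee_rot: [0.009, 0.995, -0.104, -0.0]
contact_force: [0.3, 0.2, -0.6]
width: 0.0003
```

>>> send_rows --plan '[{"linear": [0, 0.03, -0.03], "delta_rot": [0, 0, 0], "fingers": 0}, {"linear": [0, 0.04, -0.01], "delta_rot": [0, 0, 0], "fingers": 0}, {"linear": [0, 0.04, 0], "delta_rot": [0, 0, 0], "fingers": 0}, {"linear": [0, 0.03, 0], "delta_rot": [0, 0, 0], "fingers": 0}, {"linear": [0, 0, 0], "delta_rot": [0, 0, 0], "fingers": 0}, {"linear": [0, 0, 0], "delta_rot": [0, 0, 0], "fingers": 0}]'

```text
clock: 10.07
position: [0.501, -0.237, 0.2446]
ee_rot: [0.016, 0.995, -0.103, 0.005]
contact_force: [0.0, 0.7, 0.6]
width: 0.0001
```

```bash
python3 - <<'E'
from h import *;rep()
a=manip.get_image("scene")[125:225,165:315,::-1];b=manip.get_image("top")[150:260,195:380,::-1]
cv2.imwrite("pics/f1.png",cv2.resize(a,None,fx=5,fy=5,interpolation=cv2.INTER_CUBIC))
cv2.imwrite("pics/f2.png",cv2.resize(b,None,fx=4.3,fy=4.3,interpolation=cv2.INTER_CUBIC))
E
```

```text
t 10.07 tip_st [-0.2122 -0.0052  0.2196] F_st [0.7 0.1 0.6] w 0.0001
tool axes in st
 [[ 0.02  -0.999 -0.03 ]
 [-1.    -0.019 -0.015]
 [ 0.014  0.03  -0.999]] 
rot to go [ 1.71 -0.82  1.12] lin to go(tool) [-0.0047 -0.142   0.1553] qpos [-0.55  0.24  1.58 -0.02  1.29 -0.34]
```

View pics/f1.png

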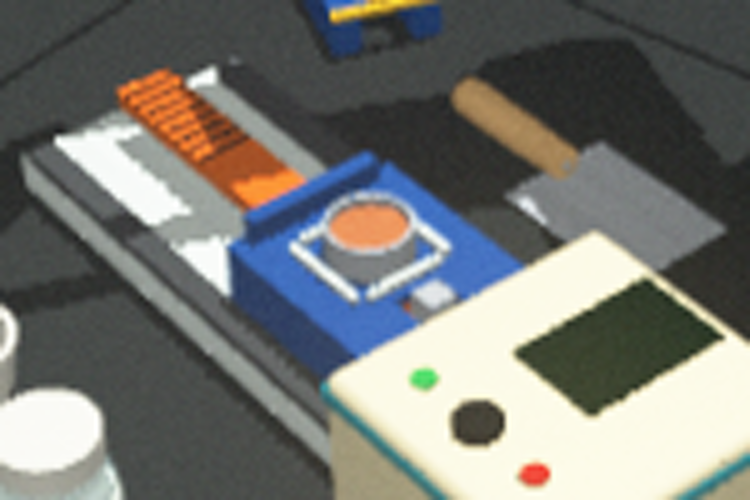

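View pics/f2.png

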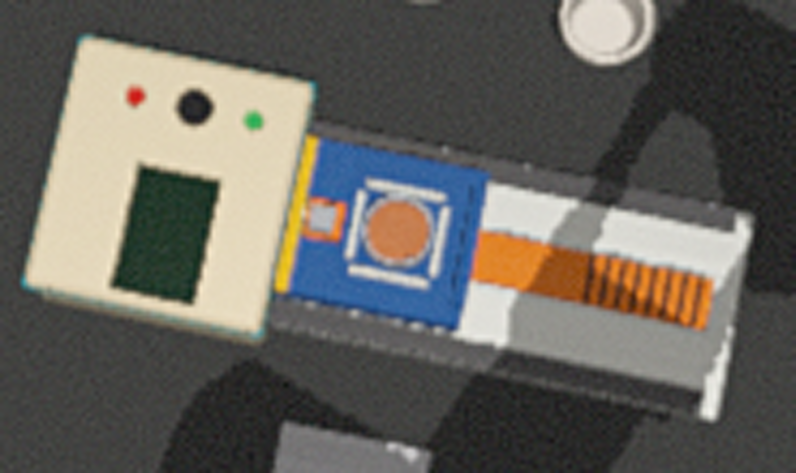

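Both crops show the lip against the gauge (top crop (300,215)). The pin is proud in the hole at (323,217), the same pixel as at the start, so the bar is up. The cup is in its seat. I hand in.

```bash
python3 -c "
from rig import manip
print(manip.sign_off())"
```

```text
the job is handed in; nothing more can be done
None
```

The carriage is loaded and locked in the gauge, and I handed the job in at about 10 s of the allowed 38 s. The hand-in reported no verdict.

- **What I did:** With the fingers shut, I pressed the bar down about 14–17 mm. I held it there while the same fingers pushed the carriage forward about 40 mm. At the stop the motion ended and the push force rose from about 7 N to 14 N. I then backed off the push face before lifting, and moved the arm clear.
- **Last checks:**
  - The carriage lip is against the gauge.
  - The pin stands in the carriage hole at the same pixel as at the start, so the bar is back up.
  - The cup is in its seat.
  - The measured tool force is near zero.
  - By eye, the jar, dish and spatula have not moved. I judged that from crops that show only part of each, and did not measure it.
- **What was off:** The fingertips drifted about 5 mm to one side of the bar's centre line during the push, and small corrections did not fully remove it. They stayed mostly on the bar and the carriage ran straight. Early positioning moves also overshot by about half and were corrected.

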